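Draw a spirit level out through the opening of a covered stock bin

ROBOT

A 7-joint arm with a two-finger parallel gripper is mounted at the origin on the work surface. World frame = base frame: x ahead of the robot, y to its left, z up, the work surface at z = 0. Lengths are in m, angles in rad, forces in N, time in s.
With the tool pointing down it reaches from about 0.4 to 0.85 m from the base axis. Payload 4.5 kg.
Tool frame: the origin (TCP) lies at the very end of the fingers, on their centre line; the grasp point (between the pads) lies 19 mm behind it (r.grip_point_offset is the distance from the TCP to the grasp point, in m); y points along the fingers, x is the direction in which the jaws open and shut, and the axes are right-handed (so a half turn about y gives the same grasp; the last joint's range is limited). The gripper opens to 88 mm and grips with 3 to 60 N. Pads are 18 mm wide; open, the fingers measure 123 mm over their backs; the gripper's body (75 mm by 187 mm) begins 45 mm behind the grasp point.
Start: joints at [1.144, 0.689, -0.195, 1.565, 0.157, 0.902, -0.215], TCP at [0.278, -0.56, 0.239] pointing down, gripper open.
Joint ranges: [-3.01, 3.01], [-0.46, 2.08], [-1.47, 1.51], [0.13, 2.56], [-1, 4.14], [0.04, 2.09], [-2.66, 2.66]. Speed limits (rad/s): [2.57, 2.57, 3.14, 3.14, 3.14, 3.14, 3.14].

INTERFACE

Orientations are given as a unit quaternion [x, y, z, w].
In Python, from plant import get_state, snapshot, camera_params, job, r gives the robot as it stands.
- The arm moves only by the tool carry_out, never from a script. Its arguments are lists of equal length, an entry for each row: "offset": the shift along the world's x, y, z in m, a list of three; "twist": the turn about the world's z in degrees. In form: {"offset": [[tx, ty, tz], ...], "twist": [twist, ...]}. A call has 1 to 8 rows; each row shifts and turns the commanded pose from where the row before left it; what a row does not reach is not made up. A row lasts 1/8 s, in which the tool goes at most 62.5 mm and 10.7 degrees, less where a joint would pass 70% of its speed; a pose out of reach is approached as far as the arm can. A call with a gripper value outside its range is refused whole. "grip" is the finger opening in m, from 0 to 0.0881, set as the call begins (left out, the last holds). The fingers move at their own pace and stop on an object; "newtons" is the grip in N (left out, the last holds). Time passes only in rows, so rows that do not move let the fingers close. It gives the time, the measured TCP pose, the force and the opening at its end, in the units of the state.
- get_state(): the state, without advancing time (a new reading comes with each control period).
- snapshot(name): name is "side" or "top" or "wrist"; returns the picture (480x640x3 uint8, red, green, blue); there is no depth.
- camera_params(name): a dict with "camera_matrix" (3x3 intrinsics, pixels), "eye" and "orientation" of the camera in the world. Camera axes: x right, y up, looking along -z (the intrinsics and any distortion apply to the point x, -y, -z); pixel columns grow to the right and rows downward; lengths in m; the calibration is good to about 2 mm. A picture is of the moment at which its call begins: read the wrist's pose just before it. camera_params takes no time and is no camera call; for the wrist camera it gives the pose at the moment of the call.
- job.finish_job(): hands the job in, once; it reports no verdict.
The state is a dict: "clock": time; "q": joint angles; "qd": joint speeds; "joint_torque": joint torques, N m; "tool_pos": TCP position; "eef_rot": TCP orientation; "contact_force": force on the tool from outside, world axes, zero at the start; "moment": the same for the moment, N m; "opening": opening from 0.0 (shut) to 1.0 (fully open).
Only numpy, scipy, OpenCV 4.12 (cv2) and the standard library are available. Lean on these libraries where they do the work, as an engineer would, in place of code of your own. Each camera call takes 0.05 s, during which the arm holds its last target. There are 200 camera calls.

TASK

Turn the brass hex nut on the stock bin's cover so that the red keeper bar swings completely off the opening, then pick up the yellow spirit level inside and bring it out through the opening, slanted with one end leading because it is longer than the opening. Finish still holding the spirit level in the gripper, right way up, level and still, over the bin's opening, at least 40 mm clear of the cover; leave the keeper swung aside and do not disturb the other goods beside the bin.

Things in the scene. Friction and masses are not known exactly. Their poses are not given: they have to be found in the camera images.
- bin: covered stock bin, fixed; black walls, grey cover, white floor. Outside 400 mm (its x) x 310 mm (its y), cover top 76 mm above the counter. Origin: centre of its underside on the counter; x points away from the robot (within 0.35 rad), z up. Inner floor 6 mm above the counter, walls 5 mm, cover 6 mm thick (underside at 70 mm). Nothing but the level is inside; the space runs wall to wall
- opening (a point): centre of the rectangular opening in the cover, at the cover's top face, straight above the bin's origin; axes as the bin. The opening measures 160 mm along x and 130 mm along y and is edged with a flat orange band 8 mm wide
- keeper (a joint): angle (rad) of the red keeper bar and brass nut, one piece on a vertical axis, positive anticlockwise from above. 0: bar along the bin's -y, across the opening; stop at 1.65, about along the bin's +x, beside the opening. Fully off the opening above 1.25. Starts at 0.05 to 0.3, stays where left, turns with 0.06 N m. Bar reaches 160 mm from the axis, 24 mm wide, its top 9 mm above the cover
- nut (a point): point on the axis of the captive brass hex nut at gripping height, 105 mm above the counter, 130 mm to the bin's +y side of the opening's centre. Nut 36 mm across flats, flats from 87 to 117 mm above the counter. Axes turn with the keeper and equal the bin's at angle 0. Flats face its +x and -x and every 60 degrees from there; the bar points along its -y
- level: yellow spirit level, black ends, green vials: rigid bar 230 mm long (its x), 20 mm wide (y), 30 mm high (z), about 0.22 kg, balanced at mid-length. Origin: centre of its underside. Stands on the bin's inner floor along the bin's x (within 0.1 rad), its middle within 25 mm (x) and 12 mm (y) of below the opening's centre; both ends lie under the cover
- end_a (a point): centre of the level's -x end face (nearer the robot), 115 mm from its origin along its -x and 15 mm above its underside
- end_b (a point): centre of the level's +x end face (farther from the robot), 115 mm from its origin along its +x and 15 mm above its underside
- carton: bystander: blue carton with a white label, 70 x 90 mm, 55 mm high, standing beside the bin. Origin: centre of its underside
- sealant: bystander: white bottle with green label, 52 mm diameter, 130 mm high, standing beside the bin. Origin: centre of its underside
- coupling: bystander: round brass pipe coupling, 48 mm diameter, 45 mm high, standing beside the bin. Origin: centre of its underside
Things that resemble listed ones, but are neither listed nor needed, are in the scene too. Of the things like the level, leave any that is blue, orange or purple; of the rest the larger one is meant.

How it is judged:
On the way, in this order (a step that is already met when the one before it is completed fails the run):
1. the keeper bar is swung completely off the opening while the level still lies in the bin (value of joint keeper above 1.25 rad and distance of level from where it was at the start of the episode below 0.03 m), for 0.2 s.
2. the level slants through the opening: one end above the cover, the other still below it (((z of end_b in the frame of bin above 0.085 m and z of end_a in the frame of bin below 0.068 m) or (z of end_a in the frame of bin above 0.085 m and z of end_b in the frame of bin below 0.068 m))), for 0.1 s.
At the end, for the whole second after the job is handed in: Level gripped (over 1 N), still (under 0.03 m/s), upright within 0.17 rad, both end centres 40 mm or more above the cover top, its middle within 150 mm horizontally of the opening's centre, not touching the bin; keeper above 1.25 rad; carton, bottle, coupling within 30 mm of their starts (z of each of end_a, end_b in the frame of bin above 0.116 m and angle between level's own z axis and vertical below 0.17 rad and horizontal distance between level and opening below 0.15 m and contact force between the fingers and level above 1 N and contact force between level and bin below 0.2 N and linear speed of level below 0.03 m/s and value of joint keeper above 1.25 rad and distance of each of carton, sealant, coupling from where it was at the start of the episode below 0.03 m); the arm keeps its last pose, push and grip.
It fails at once if a bystander (carton, bottle or coupling) is pushed more than 30 mm or knocked over (distance of any of carton, sealant, coupling from where it was at the start of the episode above 0.03 m or angle between any of carton, sealant, coupling's own z axis and vertical above 0.5 rad).
It also fails if it takes over 61 s, if anything falls off the work surface, if the arm or the gripper's body presses on something with over 40 N, if the wrist force passes 120 N, or if a joint passes its speed limit or range.

## Working session

There is one attempt and no reset: what is moved stays moved. The work goes in short steps, Python scripts to look and compute and a tool call to move; the robot and the scene stay as the last step left them, time stands still between calls to the robot, and variables do not carry over. Pictures are saved under pics/ and viewed, about 8 in all and at most 12, crops included, and the job is handed in when it is done.

Besides the shell and the picture viewer there is one more tool, called after "Call:" as a command line: name --pt "numbers of a row" for each row, then --argument value for the rest. carry_out: Moves the arm, as the interface text tells. Its arguments: {"type":"object","properties":{"offset":{"type":"array"},"twist":{"type":"array"},"grip":{"type":"number"},"newtons":{"type":"number"}},"required":["offset","twist"]}

```bash
ls; mkdir -p pics
python3 - <<'E'
from plant import get_state, snapshot, camera_params, job, r
import cv2,numpy as np
print(get_state()); print(r.grip_point_offset, [a for a in dir(r) if a[0]!='_'])
for n in("top","side"):
    im=snapshot(n); cv2.imwrite(f"pics/{n}0.png",im[:,:,::-1]); print(camera_params(n))
E
```

```text
pics
{'clock': 0.0, 'q': array([ 1.14381396,  0.68992197, -0.19449741,  1.56632622,  0.15726838,
        0.90254941, -0.21509092]), 'qd': array([ 8.16679166e-04, -1.31435838e-03,  2.52878064e-04,  3.57380184e-05,
       -5.36516919e-04,  3.67281815e-04,  2.88546341e-04]), 'joint_torque': array([-1.76016297e-04, -5.27556288e+01, -1.26679603e+00, -1.53426397e+01,
       -5.25556714e-02,  6.69298723e-03,  1.81742143e-04]), 'tool_pos': array([ 0.27757406, -0.55927012,  0.23795308]), 'eef_rot': array([-0.60068009,  0.37316076, -0.3720223 ,  0.60127688]), 'contact_force': array([0.3571993 , 0.40808148, 0.14833621]), 'moment': array([ 0.03611051, -0.01492718,  0.03924937]), 'opening': 1.0004842702016568}
0.0187 ['Unreachable', 'grip_point_offset']
{'camera_matrix': array([[532.07048157,   0.        , 322.62700353],
       [  0.        , 532.07048157, 245.77798677],
       [  0.        ,   0.        ,   1.        ]]), 'eye': array([ 0.48692716, -0.12659644,  1.24701665]), 'orientation': array([ 0.02308012, -0.01577443, -0.69826977,  0.71528861])}
{'camera_matrix': array([[574.7552461 ,   0.        , 323.41917211],
       [  0.        , 574.7552461 , 243.45958334],
       [  0.        ,   0.        ,   1.        ]]), 'eye': array([-0.04932242,  0.9684543 ,  1.05651378]), 'orientation': array([-0.10856637,  0.42155004,  0.87239929, -0.22232497])}
```

View pics/top0.png

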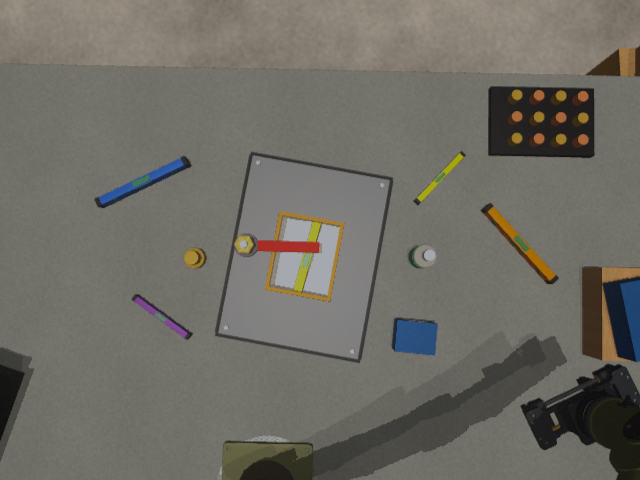

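View pics/side0.png

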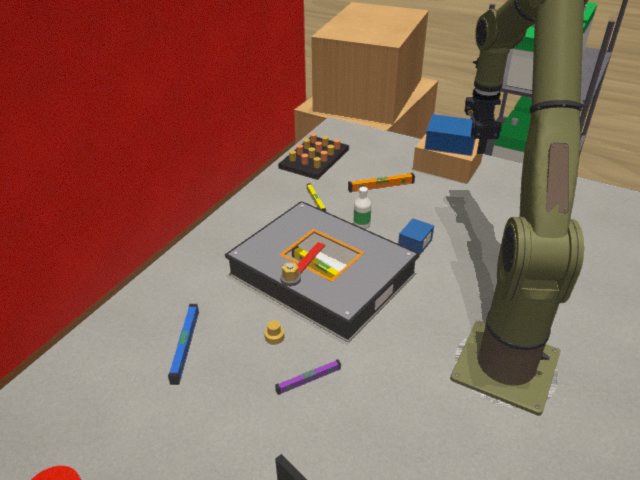

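Things like the level: the yellow one in the bin (306,257), a smaller yellow one (440,178), blue (143,182), orange (520,243) and purple (162,316). The yellow one in the bin is meant. The nut is at (245,244), with a round coupling at (194,258) as its lookalike. Next I measure the poses.

```bash
cat > h.py <<'E'
import cv2,numpy as np
from scipy.spatial.transform import Rotation as R
from plant import get_state, snapshot, camera_params, job, r
def ray(P,px,z):
    K=P['camera_matrix'];px=np.atleast_2d(px).astype(float)
    d=np.c_[(px[:,0]-K[0,2])/K[0,0],-(px[:,1]-K[1,2])/K[1,1],-np.ones(len(px))]
    d=R.from_quat(P['orientation']).apply(d);e=P['eye']
    return (e+d*((z-e[2])/d[:,2])[:,None])[:,:2]
def mask(im,lo,hi,box=None):
    m=cv2.inRange(cv2.cvtColor(im,cv2.COLOR_RGB2HSV),lo,hi)
    if box:
        k=np.zeros_like(m);a,b,c,d=box;k[b:d,a:c]=255;m&=k
    return m
def rect(P,m,z):
    "min-area rect of mask in world plane z: centre, long side, short side, angle(deg) of long side"
    v,u=np.nonzero(m);w=ray(P,np.c_[u,v],z)
    c,s,a=cv2.minAreaRect((w*1000).astype(np.float32))
    if s[0]<s[1]: s=s[::-1];a+=90
    return np.round(c,1),np.round(s,1),round((a+90)%180-90,2)
def tool():
    s=get_state();Q=R.from_quat(s['eef_rot']).as_matrix()
    return s['clock'],np.round(s['tool_pos']*1000,1),'jaw deg',np.round(np.degrees(np.arctan2(Q[1,0],Q[0,0])),1),'F',np.round(s['contact_force'],1),'op',round(s['opening'],3)
E
python3 - <<'E'
from h import *
im=cv2.imread("pics/top0.png")[:,:,::-1].copy();P=camera_params("top")
hsv=cv2.cvtColor(im,cv2.COLOR_RGB2HSV)
for p in[(268,252),(300,272),(290,246),(245,244),(306,262)]:print(p,hsv[p[1],p[0]])
B=(255,200,355,310)
o=mask(im,(10,130,120),(21,255,255),B);print('orange',rect(P,o,.076),o.sum()//255)
rd=mask(im,(0,150,90),(6,255,255),(255,230,330,262));print('red',rect(P,rd,.085))
y=mask(im,(25,120,100),(36,255,255),(275,215,340,300));print('yellow',rect(P,y,.036))
n=mask(im,(15,60,80),(32,255,255),(228,228,258,262));print('nut',rect(P,n,.117))
for p,z in[((252,154),.076),((391,179),.076),((359,360),.076),((217,334),.076)]:print('corner',ray(P,p,z))
cv2.imwrite("pics/c.png",cv2.resize(im[130:370,200:450,::-1],None,fx=2.4,fy=2.4,interpolation=cv2.INTER_CUBIC))
E
```

```text
(268, 252) [ 10   6 126]
(300, 272) [ 31 181 169]
(290, 246) [  2 199 169]
(245, 244) [113   6 169]
(306, 262) [ 57  54 164]
orange (array([528.1, -73.5]), array([175.2, 145.7]), -9.15) 905
red (array([547.9, -37.2]), array([133.6,  22.3]), 89.86)
yellow (array([528.3, -78.1]), array([163.9,  20. ]), -14.56)
nut (array([548.6,  54.6]), array([41.1, 37. ]), 84.23)
corner [[0.7522157  0.04862281]]
corner [[ 0.70302776 -0.26163966]]
corner [[ 0.30410636 -0.19894034]]
corner [[0.35238291 0.11269547]]
```

View pics/c.png

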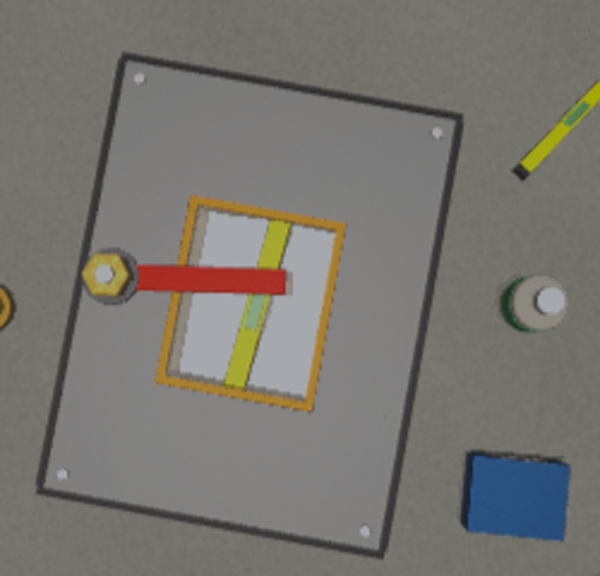

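```bash
python3 -c "
from h import *
print(tool());print(R.from_quat(get_state()['eef_rot']).as_matrix().round(3));print(camera_params('wrist'))"
```

```text
(0.1, array([ 277.6, -559.3,  238. ]), 'jaw deg', np.float64(-63.6), 'F', array([ 0.6, -0.9, -0.3]), 'op', 0.998)
[[ 0.445 -0.001  0.896]
 [-0.896  0.001  0.445]
 [-0.002 -1.    -0.   ]]
{'camera_matrix': array([[421.41959783,   0.        , 325.8386323 ],
       [  0.        , 421.41959783, 245.04345933],
       [  0.        ,   0.        ,   1.        ]]), 'eye': array([ 0.34474485, -0.52582485,  0.38391583]), 'orientation': array([-0.12241931,  0.07678065, -0.52083935,  0.84133502])}
```

Call:
carry_out --pt "0.022 0.05 0" --pt "0.022 0.05 0" --pt "0.022 0.05 0" --pt "0.022 0.05 0" --pt "0.022 0.05 0" --pt "0.022 0.05 0" --pt "0.022 0.05 0" --pt "0.022 0.05 0" --twist '[0, 0, 0, 0, 0, 0, 0, 0]' --grip 0.07

```text
clock: 1.1
tool_pos: [0.4543, -0.1582, 0.2386]
eef_rot: [0.601, -0.373, 0.373, -0.601]
contact_force: [0.9, 0.2, 0.0]
opening: 0.793
```

Call:
carry_out --pt "0.022 0.05 0" --pt "0.022 0.05 0" --pt "0.022 0.05 0" --pt "0.022 0.05 0" --pt "0.007 0.014 -0.02" --pt "0 0 -0.03" --pt "0 0 -0.03" --pt "0 0 0" --twist '[1, 1, 1, 0.5, 0, 0, 0, 0]'

```text
clock: 2.1
tool_pos: [0.5465, 0.0526, 0.1563]
eef_rot: [0.614, -0.356, 0.353, -0.61]
contact_force: [-0.6, -0.4, 1.0]
opening: 0.797
```

Run:
```python
from h import *
print(tool(),get_state()['q'].round(2));P=camera_params('wrist');im=snapshot('wrist');cv2.imwrite('pics/w1.png',im[:,:,::-1]);np.save('pics/w1.npy',P)
```

```text
(2.1, array([546.5,  52.6, 156.3]), 'jaw deg', np.float64(-60.2), 'F', array([-0.6, -0.4,  1. ]), 'op', 0.797) [-0.11  0.71 -0.12  1.87  0.14  0.58 -1.37]
```

View pics/w1.png

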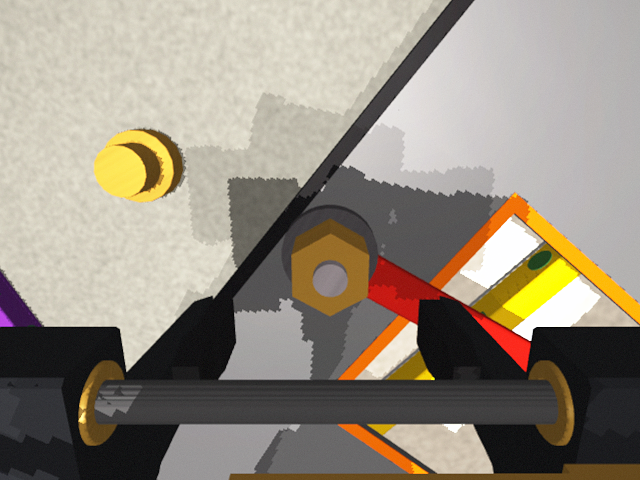

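The wrist view shows the nut centred at (330,268). Its flats face the jaws, and the fingers sit either side at columns 235 and 418.

Run:
```python
from h import *
P=np.load('pics/w1.npy',allow_pickle=True).item()
print(ray(P,[(330,268),(330,280)],.117))
im=cv2.imread('pics/w1.png')[:,:,::-1].copy();m=mask(im,(10,120,60),(25,255,255),(280,215,378,320));print(rect(P,m,.117))
```

```text
[[0.55457074 0.05543488]
 [0.54937862 0.05242887]]
(array([554.2,  55.4]), array([47.6, 36.1]), 29.15)
```

Call:
carry_out --pt "0.0025 0.001 -0.02" --pt "0 0 -0.02" --pt "0 0 -0.02" --pt "0 0 -0.009" --pt "0 0 0" --twist '[0, 0, 0, 0, 0]'

```text
clock: 2.78
tool_pos: [0.5516, 0.0549, 0.0901]
eef_rot: [-0.612, 0.354, -0.354, 0.612]
contact_force: [-0.9, 0.7, 0.6]
opening: 0.796
```

Call:
carry_out --pt "0 0 0" --pt "0 0 0" --pt "0 0 0" --pt "0 0 0" --pt "0 0 0" --pt "0 0 0" --twist '[0, 0, 0, 0, 0, 0]' --grip 0.03 --newtons 30

```text
clock: 3.52
tool_pos: [0.5524, 0.054, 0.0901]
eef_rot: [0.612, -0.354, 0.355, -0.612]
contact_force: [3.0, -3.9, 2.5]
opening: 0.407
```

Call:
carry_out --pt "-0.002 -0.001 0" --pt "0 0 0" --pt "0 0 0" --pt "0 0 0" --twist '[7, 7, 7, 7]'

```text
clock: 4.03
tool_pos: [0.5516, 0.0548, 0.0901]
eef_rot: [-0.679, 0.193, -0.195, 0.681]
contact_force: [3.5, -1.5, -1.4]
opening: 0.403
```

Call:
carry_out --pt "0 0 0" --pt "0 0 0" --pt "0 0 0" --pt "0 0 0" --pt "0 0 0" --pt "0 0 0" --pt "0 0 0" --pt "0 0 0" --twist '[8, 8, 8, 8, 8, 8, 6, 0]'

```text
clock: 5.03
tool_pos: [0.5495, 0.055, 0.0901]
eef_rot: [-0.694, -0.134, 0.134, 0.695]
contact_force: [0.1, 0.4, 4.0]
opening: 0.404
```

Call:
carry_out --pt "0 0 0" --pt "0 0 0" --pt "0 0 0" --pt "0 0 0.03" --pt "0 0 0.04" --pt "0 -0.02 0.04" --pt "-0.01 -0.04 0.03" --pt "-0.01 -0.04 0" --twist '[0, 0, 0, 0, 0, 10, 10, 10]' --grip 0.07

```text
clock: 6.02
tool_pos: [0.5305, -0.0463, 0.232]
eef_rot: [0.636, 0.313, -0.31, -0.634]
contact_force: [0.4, 0.7, -0.0]
opening: 0.796
```

Call:
carry_out --pt "0 -0.03 0" --pt "0 0 0" --pt "0 0 0" --pt "0 0 0" --twist '[10, 10, 3, 0]'

```text
clock: 6.52
tool_pos: [0.5291, -0.0759, 0.2295]
eef_rot: [-0.561, -0.43, 0.43, 0.562]
contact_force: [-0.1, -0.4, 0.2]
opening: 0.793
```

Run:
```python
from h import *
print(tool(),get_state()['q'].round(2));P=camera_params('wrist');im=snapshot('wrist');cv2.imwrite('pics/w2.png',im[:,:,::-1]);np.save('pics/w2.npy',P)
t=snapshot('top');cv2.imwrite('pics/t2.png',t[:,:,::-1])
```

```text
(6.525, array([529.1, -75.9, 229.5]), 'jaw deg', np.float64(74.8), 'F', array([-0.1, -0.4,  0.2]), 'op', 0.793) [ 0.58  0.72 -0.9   1.83  0.69  0.95  0.67]
```

View pics/w2.png

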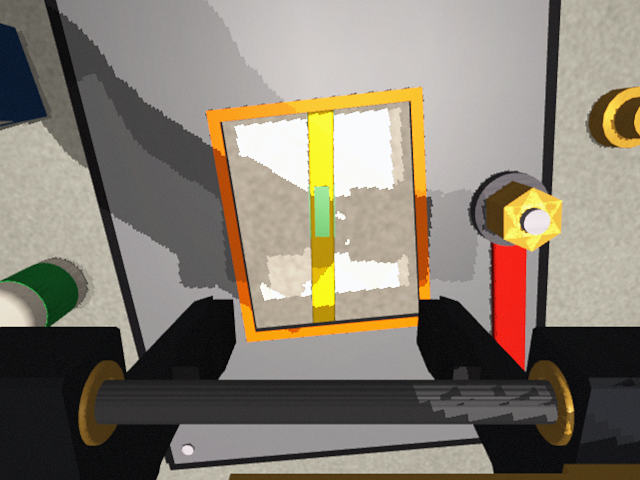

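View pics/t2.png

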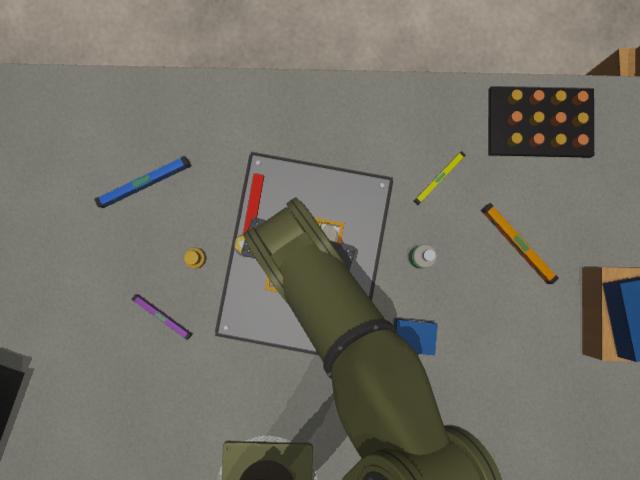

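The keeper now lies beside the opening, along the bin's +x. The wrist view shows the level at column 321 and a green vial at rows 186–237.

Run:
```python
from h import *
P=np.load('pics/w2.npy',allow_pickle=True).item()
im=cv2.imread('pics/w2.png')[:,:,::-1].copy()
g=mask(im,(40,60,60),(85,255,255),(300,110,345,325));print('vial',rect(P,g,.036))
y=mask(im,(24,150,60),(36,255,255),(300,100,345,325));print('yel',rect(P,y,.036))
o=mask(im,(6,150,60),(21,255,255),(200,80,435,300));print('band partly',rect(P,o,.076))
t=cv2.imread('pics/t2.png')[:,:,::-1].copy();rd=mask(t,(0,150,90),(6,255,255),(235,165,275,225));print('red',rect(camera_params('top'),rd,.085))
T=cv2.imread('pics/top0.png')[:,:,::-1].copy();g=mask(T,(40,60,60),(85,255,255),(285,220,330,300));print('vial top',rect(camera_params('top'),g,.036))
for c in [(210,110),(421,88),(428,318),(249,341)]: print(ray(P,c,.076))
```

```text
vial (array([500.1, -70.8]), array([101.1,  20.7]), -14.59)
yel (array([537.4, -80.2]), array([176.7,  19.4]), -14.44)
band partly (array([519.9, -72.8]), array([154.8, 146.7]), -9.11)
red (array([649.6,  39.7]), array([114.2,  23.5]), -8.14)
vial top (array([521.4, -78.2]), array([32.2, 15.7]), -14.49)
[[ 0.43254995 -0.12980518]]
[[0.4560139 0.0108527]]
[[ 0.62341322 -0.01733105]]
[[ 0.60607414 -0.15875226]]
```

Run:
```python
from h import *
P=np.load('pics/w2.npy',allow_pickle=True).item()
print(ray(P,[(321.5,186),(321.5,211.5),(321.5,237),(321,113)],.036))
```

```text
[[ 0.50769741 -0.07248298]
 [ 0.52793405 -0.07800726]
 [ 0.54889806 -0.08373011]
 [ 0.45336347 -0.05804911]]
```

Call:
carry_out --pt "-0.001 -0.002 -0.05" --pt "0 0 -0.05" --pt "0 0 -0.04" --pt "0 0 -0.03" --pt "0 0 -0.02" --pt "0 0 -0.01" --pt "0 0 0" --twist '[0.7, 0, 0, 0, 0, 0, 0]' --grip 0.05

```text
clock: 7.5
tool_pos: [0.5284, -0.0777, 0.0296]
eef_rot: [-0.559, -0.433, 0.434, 0.559]
contact_force: [1.0, 0.2, 0.2]
opening: 0.57
```

Call:
carry_out --pt "0 0 -0.007" --pt "0 0 -0.005" --pt "0 0 0" --twist '[0, 0, 0]'

```text
clock: 7.88
tool_pos: [0.5284, -0.0779, 0.0176]
eef_rot: [-0.559, -0.433, 0.433, 0.559]
contact_force: [0.4, 0.1, 0.9]
opening: 0.566
```

Call:
carry_out --pt "0 0 0" --pt "0 0 0" --pt "0 0 0" --pt "0 0 0" --pt "0 0 0.004" --pt "-0.016 0.004 0.002" --pt "-0.016 0.004 0" --pt "0 0 0" --twist '[0, 0, 0, 0, 0, 0, 0, 0]' --grip 0.01 --newtons 12

```text
clock: 8.88
tool_pos: [0.4952, -0.0695, 0.0238]
eef_rot: [-0.558, -0.433, 0.434, 0.559]
contact_force: [0.9, -0.3, -2.0]
opening: 0.228
```

Call:
carry_out --pt "-0.015 0.004 0" --pt "0 0 0.012" --pt "0 0 0.008" --pt "0 0 0" --twist '[0, 0, 0, 0]'

```text
clock: 9.38
tool_pos: [0.4826, -0.0659, 0.0442]
eef_rot: [0.559, 0.434, -0.433, -0.559]
contact_force: [-0.3, -0.2, -2.3]
opening: 0.225
```

Call:
carry_out --pt "0 0 0.005" --pt "0 0 0.004" --pt "0 0 0.004" --pt "0 0 0" --twist '[0, 0, 0, 0]'

```text
clock: 9.88
tool_pos: [0.4818, -0.066, 0.0569]
eef_rot: [0.559, 0.434, -0.433, -0.559]
contact_force: [-0.2, -0.3, -3.9]
opening: 0.227
```

Call:
carry_out --pt "0 0 0.004" --pt "0 0 0.004" --pt "0 0 0" --twist '[0, 0, 0]'

```text
clock: 10.25
tool_pos: [0.4813, -0.0658, 0.065]
eef_rot: [-0.559, -0.433, 0.433, 0.559]
contact_force: [1.2, -0.1, -4.1]
opening: 0.225
```

Run:
```python
from h import *
print(tool(),get_state()['moment'].round(2));t=snapshot('side');cv2.imwrite('pics/s3.png',cv2.resize(t[190:340,210:430,::-1],None,fx=3.5,fy=3.5,interpolation=cv2.INTER_CUBIC))
```

```text
(10.25, array([481.3, -65.8,  65. ]), 'jaw deg', np.float64(75.6), 'F', array([ 1.2, -0.1, -4.1]), 'op', 0.225) [-0.   -0.32 -0.02]
```

View pics/s3.png

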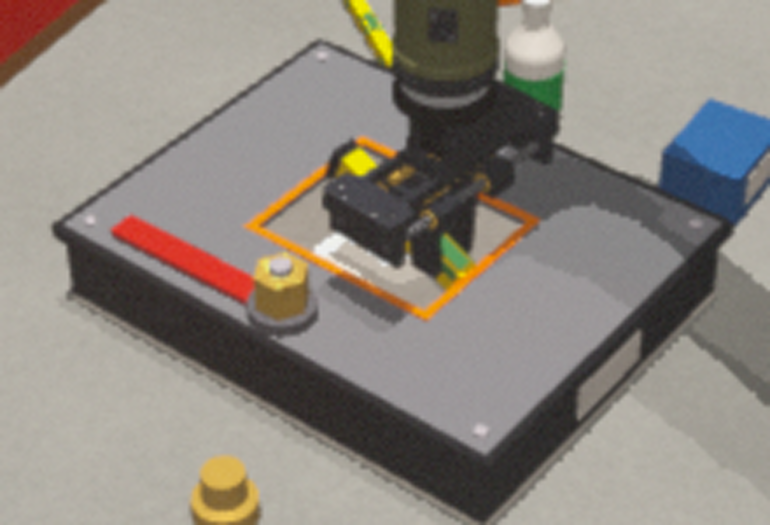

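The side view shows the far end out through the opening and the near end still under the cover. I estimate a slant of about 25°. Next I draw it out along its own axis.

Call:
carry_out --pt "0.012 -0.003 0.0057" --pt "0.012 -0.003 0.0057" --pt "0.012 -0.003 0.0057" --pt "0 0 0" --twist '[0, 0, 0, 0]'

```text
clock: 10.8
tool_pos: [0.518, -0.0748, 0.0821]
eef_rot: [0.559, 0.434, -0.433, -0.559]
contact_force: [-0.3, 0.2, -3.1]
opening: 0.224
```

Call:
carry_out --pt "0.013 -0.0032 0.006" --pt "0.013 -0.0032 0.006" --pt "0.013 -0.0032 0.006" --pt "0.013 -0.0032 0.006" --pt "0 0 0" --twist '[0, 0, 0, 0, 0]'

```text
clock: 11.42
tool_pos: [0.5695, -0.0875, 0.1058]
eef_rot: [0.559, 0.433, -0.433, -0.559]
contact_force: [-0.7, 0.3, -2.8]
opening: 0.231
```

Call:
carry_out --pt "0 0 0.01" --pt "0 0 0.01" --pt "0 0 0" --twist '[0, 0, 0]'

```text
clock: 11.8
tool_pos: [0.5698, -0.0874, 0.127]
eef_rot: [0.559, 0.434, -0.433, -0.558]
contact_force: [-0.1, -0.3, -2.3]
opening: 0.231
```

Run:
```python
from h import *
print(tool(),get_state()['moment'].round(2));t=snapshot('side');cv2.imwrite('pics/s4.png',cv2.resize(t[170:340,210:430,::-1],None,fx=3.5,fy=3.5,interpolation=cv2.INTER_CUBIC))
```

```text
(11.8, array([569.8, -87.4, 127. ]), 'jaw deg', np.float64(75.6), 'F', array([-0.1, -0.3, -2.3]), 'op', 0.231) [ 0.07 -0.14 -0.06]
```

View pics/s4.png

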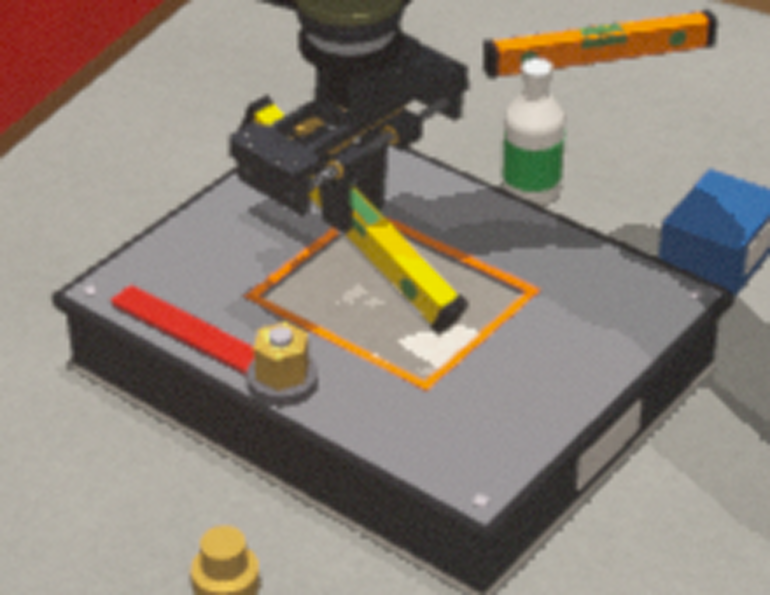

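Call:
carry_out --pt "0 0 0.03" --pt "0 0 0.03" --pt "-0.02 0.006 0" --pt "-0.02 0.006 0" --pt "0 0 -0.02" --pt "0 0 -0.02" --pt "0 0 0" --twist '[0, 0, 0, 0, 0, 0, 0]'

```text
clock: 12.72
tool_pos: [0.5281, -0.0759, 0.1447]
eef_rot: [-0.558, -0.432, 0.434, 0.559]
contact_force: [-0.3, -0.2, -1.6]
opening: 0.224
```

Call:
carry_out --pt "0 0 -0.01" --pt "0 0 -0.01" --pt "0 0 -0.01" --pt "0 0 -0.01" --pt "0 0 -0.01" --pt "0 0 0" --twist '[0, 0, 0, 0, 0, 0]'

```text
clock: 13.48
tool_pos: [0.5285, -0.0756, 0.0948]
eef_rot: [-0.558, -0.433, 0.434, 0.559]
contact_force: [-0.4, -0.7, -2.2]
opening: 0.225
```

Call:
carry_out --pt "0 0 -0.005" --pt "0 0 -0.003" --pt "0 0 0" --twist '[0, 0, 0]'

```text
clock: 13.85
tool_pos: [0.5298, -0.0757, 0.089]
eef_rot: [0.559, 0.434, -0.433, -0.558]
contact_force: [-1.7, -0.8, 8.4]
opening: 0.226
```

Run:
```python
from h import *
t=snapshot('side');cv2.imwrite('pics/s5.png',cv2.resize(t[170:340,210:430,::-1],None,fx=3.5,fy=3.5,interpolation=cv2.INTER_CUBIC))
```

```text
(no output)
```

View pics/s5.png

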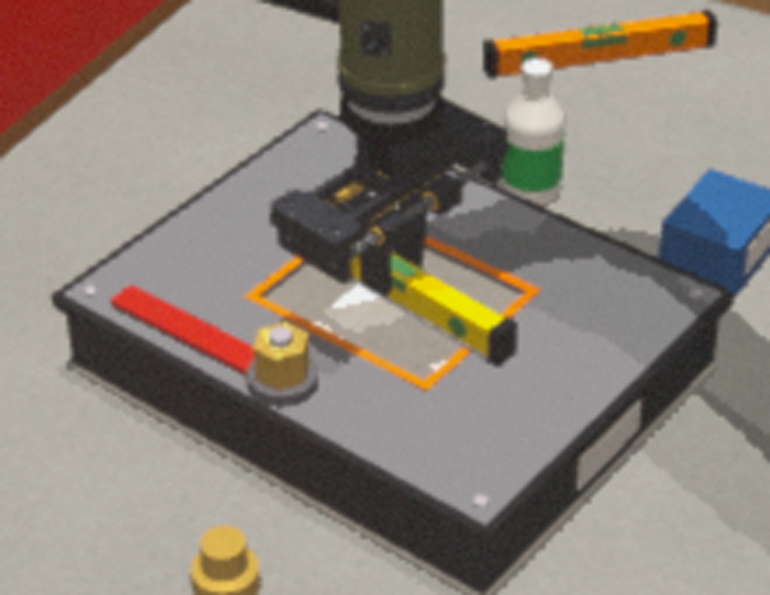

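The level now lies flat across the opening. I let go, take a lower and firmer hold, and lift.

Call:
carry_out --pt "0 0 0" --pt "0 0 0" --pt "0 0 -0.005" --pt "0 0 -0.005" --pt "0 0 -0.004" --pt "0 0 0" --twist '[0, 0, 0, 0, 0, 0]' --grip 0.034

```text
clock: 14.65
tool_pos: [0.5292, -0.0756, 0.0734]
eef_rot: [-0.558, -0.433, 0.434, 0.559]
contact_force: [-0.5, -0.4, -0.6]
opening: 0.387
```

Call:
carry_out --pt "0 0 0" --pt "0 0 0" --pt "0 0 0" --pt "0 0 0" --pt "0 0 0.005" --pt "0 0 0.01" --pt "0 0 0.015" --pt "0 0 0.02" --twist '[0, 0, 0, 0, 0, 0, 0, 0]' --grip 0.005 --newtons 40

```text
clock: 15.65
tool_pos: [0.5292, -0.0756, 0.1249]
eef_rot: [-0.559, -0.433, 0.434, 0.559]
contact_force: [-0.5, -0.1, -2.2]
opening: 0.223
```

Call:
carry_out --pt "0 0 0.015" --pt "0 0 0.01" --pt "0 0 0.003" --pt "0 0 0" --pt "0 0 0" --pt "0 0 0" --twist '[0, 0, 0, 0, 0, 0]'

```text
clock: 16.4
tool_pos: [0.5292, -0.0756, 0.1514]
eef_rot: [-0.558, -0.433, 0.434, 0.559]
contact_force: [-0.2, 0.5, -2.1]
opening: 0.222
```

Run:
```python
from h import *
print(tool());t=snapshot('side');cv2.imwrite('pics/s6.png',cv2.resize(t[150:340,200:450,::-1],None,fx=3.1,fy=3.1,interpolation=cv2.INTER_CUBIC))
```

```text
(16.4, array([529.2, -75.6, 151.4]), 'jaw deg', np.float64(75.6), 'F', array([-0.2,  0.5, -2.1]), 'op', 0.222)
```

View pics/s6.png

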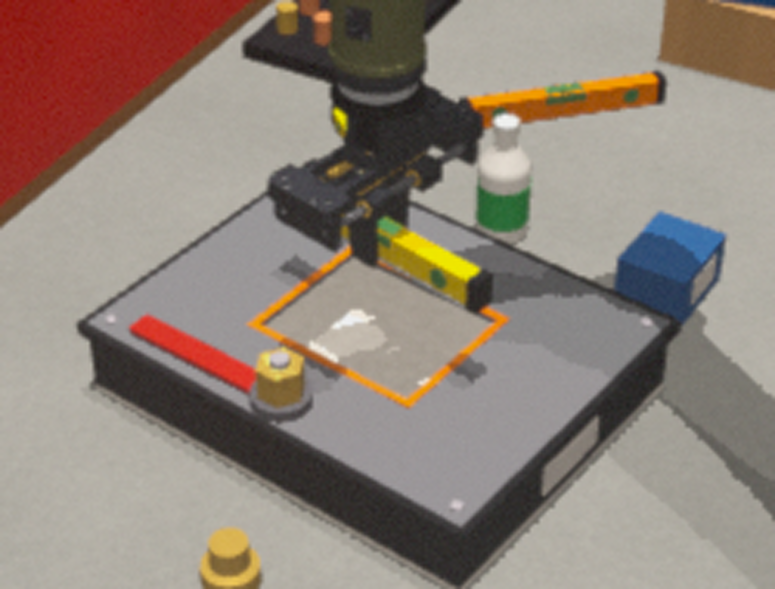

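```bash
python3 -c "
from h import *
print(np.abs(get_state()['qd']).max());print(job.finish_job())"
```

```text
0.004855872090453196
the job is handed in; nothing more can be done
None
```

The job is handed in at about 16.5 s on the robot's clock, with the spirit level held flat over the opening. The hand-in reported no verdict.

- **Keeper:** I gripped the nut and turned it by about 82°, to an estimated 1.59 rad. The bar lies along the bin's +x, beside the opening.
- **Level out:** I gripped it at the middle and slid it towards the robot. Lifting it against the cover's edge slanted it by about 25°, and I then drew it out far end first. I laid it flat across the opening, gripped it again at 40 N and lifted.
- **Last checks:**
  - The side view shows the level flat and clear of the cover. From the tool height its underside is about 75 mm above the cover.
  - The tool is about 2 mm from the measured opening centre.
  - The force reads about 2.1 N, which matches the level's weight, and the finger opening is about 20 mm, which matches its width.
  - The arm is still, and the keeper, carton, bottle and coupling look unmoved by eye.
- **Disagreements:** The wrist and top views differed by up to 6 mm on the nut's position, which the grip took up. No check failed.

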